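# Set the stiff length stop of a potato-cutting trough with a bent rod

## Task

Set the length stop of the wooden cutting trough: take the bent rod from its holder and, using the rod and not the gripper's fingers, nudge the stiff white stop block along the slot until the rib across its top is in line with the tip of the pointed clip (not the plain clip), taking care that the rib does not run past that tip. Then hang the rod back level in the notches of its holder, and leave everything else on the bench where it is.

Things in the scene. Friction and masses are not known exactly. Their poses are not given: they have to be found in the camera images.
- trough: Fixed beech cutting trough, 320 mm long (y), 50 mm high; origin on its underside, below the slot's centreline. An open-topped slot 22 mm wide runs along its y axis (from y -148 to +148 mm, floor 12 mm above the underside, so 38 mm deep). Fine scale lines on the -x wall are decoration. The -x wall is 24 mm thick, the +x wall 44 mm.
- stop: White plastic stop block in the slot, 20 (x) x 40 (y) x 32 mm high, its top 5.5 mm below the trough's rim; origin at the centre of its underside, axes as the trough's. Slides only along the trough's y, at most 115 mm either side of the middle; starts near the middle. Stiff: needs about 6 N (dry friction), stays where it is left. It fills the slot; push it on its end face.
- stop_rib (a point): Centre of the thin dark rib (4 mm wide, running across the slot) on top of the stop block, 35 mm above the block's origin, above the middle of the block's length.
- clip: Pointed clip: dark steel clip 40 mm long fixed on top of the trough's +x wall, 10 mm high, with a flat triangular tongue pointing to the slot (trough -x). Axes as the trough's; origin on the wall top 33 mm from the slot's centreline. It is 60 to 95 mm from the trough's middle, towards either end. The rib must come to the same trough-y.
- clip_point (a point): Tip of the pointed clip's tongue, at the slot's edge: the mark.
- plain_clip: Plain clip: the same clip without a pointed tongue, on the same wall on the other side of the middle. Not the mark.
- holder: Fixed rod holder, base 120 (x) x 84 (y) x 12 mm, origin at the centre of its underside. Two upright plates at x = -46 and +46 mm (8 mm thick, 64 mm wide) have notches 38 mm wide, 14 mm deep, open upwards, floors 112 mm above the underside. The handle lies along x across both notches; 84 mm are free between the plates. It stands left or right of the trough.
- rod: Bent rod, about 150 g: wooden handle bar 150 (x) x 18 (y) x 20 mm (z), origin at its centre, and a round steel leg, 10 mm thick, going straight down (-z) at x = +66 mm. At the start it lies level on the holder, x along the holder's x, origin 122 mm above the holder's underside, leg outside the plates. It may be hung back either way round.
- rod_foot (a point): Lower end of the rod's leg, 100 mm below the handle's centre line. The leg is springy where it joins the handle, in the plane of handle and leg only (2.5 N m per rad): pushing the stop along the handle's direction, it bends back some 10 to 18 mm before the stop starts to move, and springs straight when unloaded.
- balance: Bystander: fixed grey laboratory balance, 160 x 130 x 39 mm, origin under its centre.
- tube_rack: Bystander: loose wooden test-tube rack 70 (x) x 270 (y) x 112 mm high (tubes to 152 mm), beyond the trough, origin under its centre.
- cylinder: Bystander: loose glass measuring cylinder, foot 68 mm across, 208 mm high, beyond the trough, origin under its centre.
- bottle: Bystander: loose white plastic bottle, 60 mm across, 170 mm high, beyond the trough, origin under its centre.
- potato: Bystander: half a potato, cut side down, 74 mm across, 35 mm high, loose, between trough and robot, origin under its centre.
- borer: Bystander: loose T-handled cork borer lying flat, tube 100 mm along x, handle 100 mm along y, 24 mm high, between trough and robot, origin at the handle's middle on the bench.
- beaker: Bystander: loose glass beaker, 72 mm across, 85 mm high, to the right beyond the trough, origin under its centre.
Mind the look-alikes: they are no part of the job. Leave any yellow look-alike of the rod alone.

How it is judged:
By the outcome, as a careful person would: the job done as asked, in the order asked, and still so for the second after the job is handed in, with the robot touching nothing.
It also fails if it takes over 54 s, if anything falls off the work surface, if the arm or the gripper's body presses on something with over 40 N, if the wrist force passes 120 N, or if a joint passes its speed limit or range.

## Robot

A 6-joint arm with a two-finger parallel gripper is mounted at the origin on the work surface. World frame = base frame: x ahead of the robot, y to its left, z up, the work surface at z = 0. Lengths are in m, angles in rad, forces in N, time in s.
With the tool pointing down it reaches from about 0.3 to 0.75 m from the base axis. Payload 8.5 kg.
Tool frame: the origin (TCP) lies on the centre line of the jaws, within the pads' length; the fingertips stand 8 mm ahead of it and the grasp point (between the pads) lies 11 mm behind it; z points along the fingers, y is the line along which they close (so a half turn about z gives the same grasp; the last joint's range is limited). The gripper opens to 85 mm and grips with 20 to 120 N. Pads are 22 mm wide; open, the fingers measure 114 mm over their backs; the gripper's body (76 mm by 85 mm) begins 54 mm behind the grasp point. The pads swing forward as they close: fully open they stand 13 mm farther back than shut.
Start: joints at [-0.215, 0.381, 1.297, -0, 1.464, -0.215], TCP at [0.55, 0, 0.239] pointing down, gripper open.
Joint ranges: [-3.11, 3.11], [-0.89, 2.33], [0.22, 2.48], [-1.42, 4.56], [0.17, 2.85], [-2.88, 2.88]. Speed limits (rad/s): [2.39, 2.39, 3.14, 3.14, 3.14, 3.14].

## Interface

Orientations are given as a rotation vector (axis times angle).
In Python, from plant import monitor, vision, ctrl gives the robot as it stands.
- The arm moves only by the shell command python3 -m inch 'ROWS' [OPENING] [FORCE]. ROWS is JSON, a list of rows, each a list of 6 numbers: the shift along the tool's x, y, z in mm, then the turn, a rotation vector about the tool's x, y, z in degrees. In form: [[dx, dy, dz, wx, wy, wz], ...]. A call has 1 to 12 rows; each row shifts and turns the commanded pose from where the row before left it, along the tool's axes as they then stand; what a row does not reach is not made up. A row lasts 1/12 s, in which the tool goes at most 41.7 mm and 7.16 degrees, less where a joint would pass 70% of its speed; a pose out of reach is approached as far as the arm can. A call is refused whole if a number of a shift passes 41.7 or a number of a turn 7.16, either way. A call with a gripper value outside its range is refused whole. OPENING is the finger opening in mm, from 0 to 85.4, set as the call begins (- or left out, the last holds). The fingers move at their own pace and stop on an object; FORCE is the grip in N (left out, the last holds). Time passes only in rows, so rows that do not move let the fingers close. It gives the time, the measured TCP pose, the force, the opening and the grip force at its end, in the units of the state.
- monitor.read_state(): the state, without advancing time (a new reading comes with each control period).
- vision.camera(name): name is "scene" or "side" or "wrist"; returns the picture (420x560x3 uint8, blue, green, red); there is no depth.
- vision.calibration(name): a dict with "fx", "fy", "cx", "cy" (pixels), "camera_from_world" (4x4, takes a point from world to camera coordinates). Camera axes: x right, y down, z forward; pixel columns grow to the right and rows downward; lengths in m; the calibration is good to about 2 mm. A picture is of the moment at which its call begins: read the wrist's pose just before it. calibration takes no time and is no camera call; for the wrist camera it gives the pose at the moment of the call.
- ctrl.job_done(): hands the job in; it is judged then, once.
The state is a dict: "time": time; "q": joint angles; "joint_vel": joint speeds; "tau": joint torques, N m; "tool_pos": TCP position; "tool_rot": TCP orientation; "wrist_force": force on the tool from outside, world axes, zero at the start; "wrist_torque": the same for the moment, N m; "gripper_width": finger opening in m; "gripper_force": force on a finger pad.
Only numpy, scipy, OpenCV 4.12 (cv2) and the standard library are available. Lean on these libraries where they do the work, as an engineer would, in place of code of your own. Each camera call takes 0.05 s, during which the arm holds its last target. There are 200 camera calls.

## Working session

There is one attempt and no reset: what is moved stays moved. The work goes in short steps, Python scripts to look and compute and a shell command to move; the robot and the scene stay as the last step left them, time stands still between calls to the robot, and variables do not carry over. Pictures are saved under pics/ and viewed, at most 11 in all, crops included, and the job is handed in when it is done.

```bash
ls; mkdir -p pics; python3 - <<'E'
from plant import monitor, vision
import cv2,numpy as np
np.set_printoptions(precision=4,suppress=True)
for n in("scene","side","wrist"):
    c=vision.calibration(n);print(n,c["fx"],c["fy"],c["cx"],c["cy"]);print(np.array(c["camera_from_world"]))
    im=vision.camera(n);cv2.imwrite(f"pics/{n}0.png",im)
print(monitor.read_state())
E
```

```text
pics
scene 471.7914697998978 471.7914697998978 285.4251508979288 215.6430857214618
[[-0.7134  0.7007 -0.0013  0.4233]
 [ 0.5165  0.5247 -0.6767 -0.1893]
 [-0.4735 -0.4835 -0.7362  1.4021]
 [ 0.      0.      0.      1.    ]]
side 464.09109749264917 464.09109749264917 277.3088730552811 198.4014742338741
[[-0.812  -0.5833  0.0187  0.4061]
 [-0.3042  0.3957 -0.8665  0.2691]
 [ 0.498  -0.7093 -0.4988  0.7717]
 [ 0.      0.      0.      1.    ]]
wrist 330.46336617039486 330.46336617039486 271.1374444329564 210.60939512050396
[[ 1.     -0.0002 -0.0008 -0.5493]
 [-0.     -0.9632  0.2689 -0.0345]
 [-0.0008 -0.2689 -0.9632  0.3781]
 [ 0.      0.      0.      1.    ]]
{'time': 0.15, 'q': array([-0.2153,  0.3811,  1.298 , -0.    ,  1.4636, -0.2153]), 'joint_vel': array([ 0.0007, -0.0005, -0.0021,  0.0034,  0.0017, -0.0002]), 'tau': array([  0.0019, -44.8624, -23.1344,  -0.0002,   0.0038,  -0.    ]), 'tool_pos': array([0.5498, 0.    , 0.2389]), 'tool_rot': array([-2.2208, -2.2208,  0.0009]), 'wrist_force': array([ 0.502 ,  0.9086, -1.364 ]), 'wrist_torque': array([ 0.0158, -0.0348, -0.0062]), 'gripper_force': 0.0, 'gripper_width': 0.08529091027733723}
```

View pics/scene0.png

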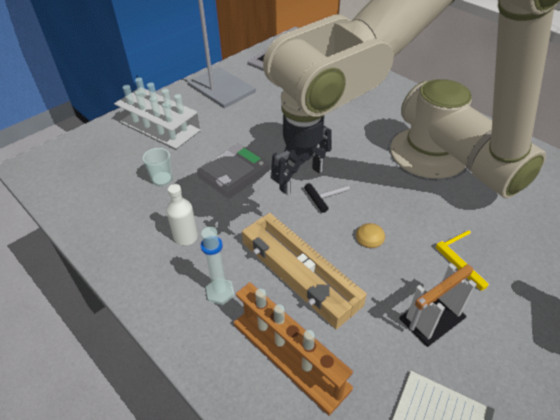

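View pics/side0.png

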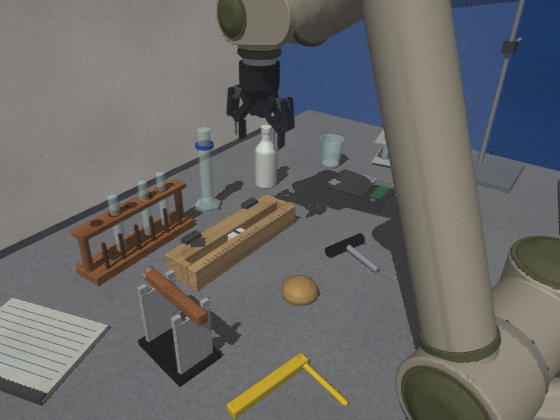

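The scene view shows the trough at (300,265) with clips at about (260,245) and (318,292), and the holder with the brown rod at (440,300). The yellow look-alike lies at (462,258). The side view shows the holder at (178,320) and the trough at (235,240). I'll enlarge both regions.

```bash
python3 - <<'E'
import cv2,numpy as np
a=cv2.imread("pics/scene0.png");b=cv2.imread("pics/side0.png")
z=lambda im,x,y,w,h,W,H:cv2.resize(im[y:y+h,x:x+w],(W,H),interpolation=cv2.INTER_CUBIC)
top=np.hstack([z(a,235,210,130,115,400,354)[:300],z(a,395,255,100,75,400,300)])
bot=np.hstack([z(b,160,190,140,105,400,300),z(b,130,260,100,75+45,250,300),np.zeros((300,150,3),np.uint8)])
cv2.imwrite("pics/m1.png",np.vstack([top,bot]))
E
```

```text
(no output)
```

View pics/m1.png

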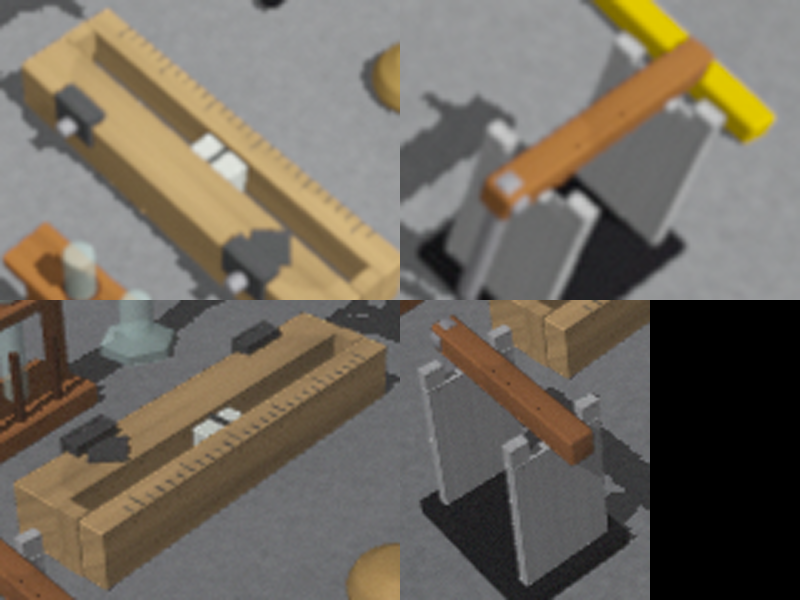

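Enlarged, the pointed clip is the +y one, nearer the holder. Its tip is at scene (329,288) and side (205,244), and the rib is at scene (306,263.6) and side (237,233). The rod's leg is at the handle end far from the robot, scene (422,300) and side (149,268).

```bash
cat > h.py <<'E'
import numpy as np, cv2
from plant import vision
np.set_printoptions(precision=4,suppress=True)
def ray(c,p):
    T=np.array(c["camera_from_world"]);R=T[:3,:3]
    d=R.T@np.array([(p[0]-c["cx"])/c["fx"],(p[1]-c["cy"])/c["fy"],1]);return -R.T@T[:3,3],d
def plane(c,p,z):
    o,d=ray(c,p);return o+d*(z-o[2])/d[2]
def two(c1,p1,c2,p2):
    o,d=ray(c1,p1);q,e=ray(c2,p2)
    s,t=np.linalg.lstsq(np.c_[d,-e],q-o,rcond=None)[0];A=o+s*d;B=q+t*e
    return (A+B)/2,np.linalg.norm(A-B)
def proj(c,P):
    T=np.array(c["camera_from_world"]);p=T[:3,:3]@np.array(P)+T[:3,3]
    return np.array([c["fx"]*p[0]/p[2]+c["cx"],c["fy"]*p[1]/p[2]+c["cy"]])
E
python3 - <<'E'
from h import *
a=vision.calibration("scene");b=vision.calibration("side")
A=lambda x,y:(235+x/3.077,210+y/3.077);A2=lambda x,y:(395+(x-400)/4,255+y/4)
B=lambda x,y:(160+x/2.857,190+(y-300)/2.857);B2=lambda x,y:(130+(x-400)/2.5,260+(y-300)/2.5)
for n,z,p,q in [("tr-x-y",.05,A(108,10),B(385,345)),("tr+x-y",.05,A(25,68),B(308,315)),("tr-x+y",.05,None,B(107,530)),("tr+x+y",.05,None,B(15,487)),
 ("rib",.047,A(218,165),B(222,420)),("tip",.055,A(290,238),B(128,455)),
 ("legend",.132,A2(508,183),B2(447,322)),("farend",.132,A2(698,48),B2(580,437)),
 ("base corner robot/right?",.012,A2(680,243),None)]:
    print(n,z,p is not None and plane(a,p,z),q is not None and plane(b,q,z),two(a,p,b,q) if p and q else "")
E
```

```text
tr-x-y 0.05 [ 0.5353 -0.113   0.05  ] [ 0.5341 -0.1162  0.05  ] (array([ 0.5341, -0.1148,  0.0496]), np.float64(0.0025379788781976363))
tr+x-y 0.05 [ 0.6231 -0.1135  0.05  ] [ 0.6145 -0.1177  0.05  ] (array([ 0.6187, -0.1202,  0.045 ]), np.float64(0.005720030459752852))
tr-x+y 0.05 False [0.5472 0.1958 0.05  ] 
tr+x+y 0.05 False [0.6309 0.2    0.05  ] 
rib 0.047 [0.5822 0.0547 0.047 ] [0.573  0.0464 0.047 ] (array([0.5766, 0.0475, 0.0422]), np.float64(0.009210706889387665))
tip 0.055 [0.5966 0.1377 0.055 ] [0.59  0.13  0.055] (array([0.5924, 0.1322, 0.0518]), np.float64(0.008223781664345045))
legend 0.132 [0.5355 0.3132 0.132 ] [0.537  0.3104 0.132 ] (array([0.5357, 0.3125, 0.1331]), np.float64(0.0020285667195194244))
farend 0.132 [0.4003 0.3347 0.132 ] [0.3956 0.3348 0.132 ] (array([0.3977, 0.3336, 0.1293]), np.float64(0.0012289331198198296))
base corner robot/right? 0.012 [0.4192 0.3736 0.012 ] False
```

```bash
python3 - <<'E'
import cv2
a=cv2.imread("pics/wrist0.png");cv2.imwrite("pics/w0.png",cv2.resize(a,(784,588),interpolation=cv2.INTER_CUBIC))
E
python3 -m inch '[[26,-5,0,0,0,0],[26,-5,0,0,0,0],[26,-5,0,0,0,0],[26,-5,0,0,0,0],[26,-5,0,0,0,0],[26,-5,0,0,0,0],[26,-6,0,0,0,0],[26,-6,0,0,0,0],[28,-6,0,0,0,0],[28,-6,0,0,0,0],[28,-6,0,0,0,0],[28,-6,0,0,0,0]]' 60 60
python3 -m inch '[[0,0,0,0,0,7],[0,0,0,0,0,7],[0,0,0,0,0,7],[0,0,0,0,0,7],[0,0,0,0,0,7],[0,0,0,0,0,7],[0,0,0,0,0,7],[0,0,0,0,0,7],[0,0,0,0,0,7],[0,0,0,0,0,7],[0,0,0,0,0,7],[0,0,0,0,0,7]]'
python3 -m inch '[[0,0,0,0,0,7],[0,0,0,0,0,7.1],[0,0,0,0,0,0],[0,0,0,0,0,0]]'
python3 - <<'E'
from plant import vision
import cv2
cv2.imwrite("pics/w1.png",cv2.resize(vision.camera("wrist"),(784,588),interpolation=cv2.INTER_CUBIC))
E
```

```text
time: 1.15
tool_pos: [0.4834, 0.3213, 0.2391]
tool_rot: [-2.221, -2.221, 0.001]
wrist_force: [1.3, 0.2, 0.2]
gripper_width: 0.0599
gripper_force: 0.0
time: 2.15
tool_pos: [0.4839, 0.32, 0.239]
tool_rot: [3.138, 0.155, -0.001]
wrist_force: [1.0, 0.0, 0.1]
gripper_width: 0.0599
gripper_force: 0.0
time: 2.48
tool_pos: [0.4839, 0.32, 0.2391]
tool_rot: [3.134, -0.216, -0.001]
wrist_force: [0.3, -0.0, 0.2]
gripper_width: 0.0603
gripper_force: 0.0
```

View pics/w0.png

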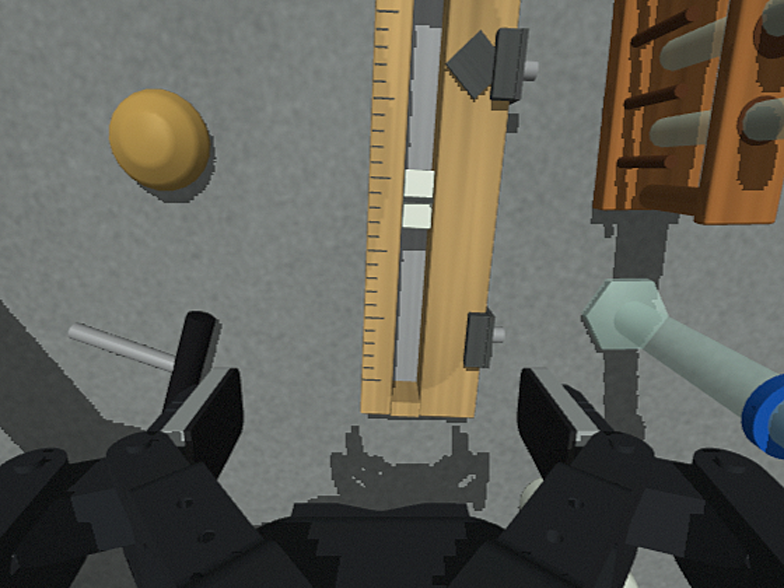

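View pics/w1.png

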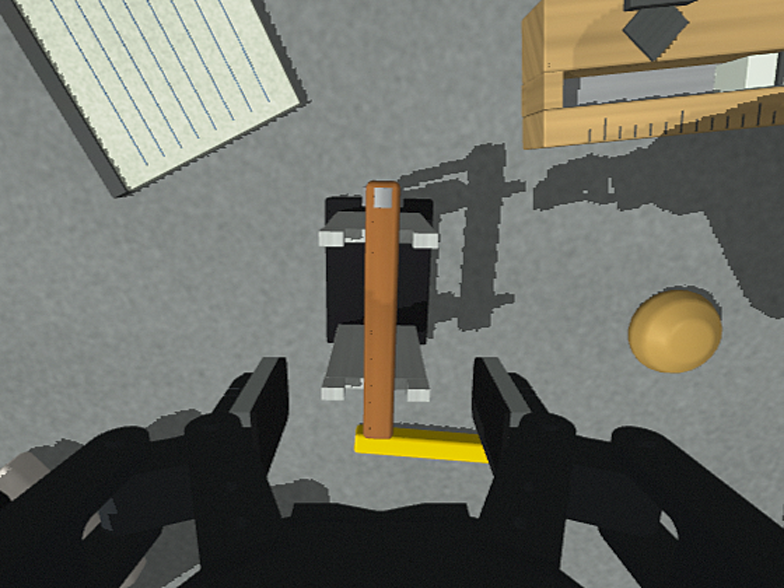

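w0 shows the rib at (418,202) and the clip tip at (447,65), both in the 1.4x picture. w1 shows the handle lying straight between its ends at (382,182) and (378,438), with the leg cap at (383,197). The plates have notch posts at (330..427,238) and (333..418,394).

```bash
python3 - <<'E'
from h import *
c0=dict(fx=330.46,fy=330.46,cx=271.137,cy=210.609,camera_from_world=np.array([[1,-.0002,-.0008,-.5493],[0,-.9632,.2689,-.0345],[-.0008,-.2689,-.9632,.3781],[0,0,0,1]]))
for n,p,z in [("rib",(418.5,202),.047),("tip",(447,65),.05),("tip55",(447,65),.055),("tr-x-y",(361,414),.05),("tr+x-y",(474,416),.05),("slotL top",(413,10),.05),("slotR",(443,10),.05),("slotL bot",(391,382),.05),("slotR bot",(421,382),.05),("stop+y face",(420,170),.0445),("stop-y",(416,228),.0445)]:
    print(n,plane(c0,np.array(p)/1.4,z))
c=vision.calibration("wrist")
for n,p,z in [("legend",(382,182),.132),("cap",(383,197),.132),("other",(378.5,438),.132),("p1L",(330,233),.126),("p1R",(427,234),.126),("p2L",(333,388),.126),("p2R",(418,389),.126)]:
    print(n,plane(c,np.array(p)/1.4,z))
E
```

```text
rib [0.5763 0.0441 0.047 ]
tip [0.5923 0.1301 0.05  ]
tip55 [0.5916 0.1291 0.055 ]
tr-x-y [ 0.5348 -0.1185  0.05  ]
tr+x-y [ 0.6231 -0.1202  0.05  ]
slotL top [0.57   0.1611 0.05  ]
slotR [0.5886 0.1611 0.05  ]
slotL bot [ 0.558  -0.0911  0.05  ]
slotR bot [ 0.581  -0.0911  0.05  ]
stop+y face [0.577  0.0655 0.0445]
stop-y [0.5751 0.0258 0.0445]
legend [0.5431 0.3106 0.132 ]
cap [0.5356 0.3112 0.132 ]
other [0.3971 0.3328 0.132 ]
p1L [0.5204 0.3418 0.126 ]
p1R [0.5127 0.2905 0.126 ]
p2L [0.4301 0.3552 0.126 ]
p2R [0.4226 0.3057 0.126 ]
```

```bash
python3 -m inch '[[1,0.5,16,0,0,0.8],[0,0,16,0,0,0],[0,0,16,0,0,0],[0,0,16,0,0,0],[0,0,16,0,0,0],[0,0,16,0,0,0],[0,0,16,0,0,0],[0,0,10,0,0,0],[0,0,6,0,0,0],[0,0,0,0,0,0],[0,0,0,0,0,0]]'
python3 -m inch '[[0,0,0,0,0,0],[0,0,0,0,0,0],[0,0,0,0,0,0],[0,0,0,0,0,0],[0,0,0,0,0,0],[0,0,0,0,0,0],[0,0,0,0,0,0],[0,0,0,0,0,0]]' 8 100
```

```text
time: 3.45
tool_pos: [0.4852, 0.3195, 0.1117]
tool_rot: [-3.132, 0.242, -0.001]
wrist_force: [0.9, -0.1, 0.7]
gripper_width: 0.0596
gripper_force: 0.0
time: 4.12
tool_pos: [0.4851, 0.3194, 0.1121]
tool_rot: [-3.132, 0.244, -0.002]
wrist_force: [-1.2, -0.3, 5.4]
gripper_width: 0.0163
gripper_force: 97.8
```

```bash
python3 -m inch '[[0,0,-8,0,0,0],[0,0,-16,0,0,0],[0,0,-16,0,0,0],[0,0,-20,0,0,0],[0,0,-20,0,0,0],[0,0,-4,0,0,0],[0,0,0,0,0,0]]'
python3 -m inch '[[4,15,0,0,0,0],[8,27,0,0,0,0],[8,27,0,0,0,0],[8,27,0,0,0,0],[8,28,0,0,0,0],[8,28,0,0,0,0],[8,28,0,0,0,0],[8,28,0,0,0,0],[8,28,0,0,0,0],[7,28,0,0,0,0],[7,25,0,0,0,0],[3,12,0,0,0,0]]'
python3 -m inch '[[0,0,0,0,0,-3.2],[0,0,0,0,0,-3.2],[0,0,0,0,0,0],[0,0,0,0,0,0],[0,0,0,0,0,0]]'
python3 - <<'E'
from plant import vision
import cv2
cv2.imwrite("pics/w2.png",cv2.resize(vision.camera("wrist"),(784,588),interpolation=cv2.INTER_CUBIC))
E
```

```text
time: 4.7
tool_pos: [0.4852, 0.3195, 0.1964]
tool_rot: [-3.131, 0.244, -0.003]
wrist_force: [-0.6, 0.2, -2.4]
gripper_width: 0.0167
gripper_force: 97.6
time: 5.7
tool_pos: [0.522, 0.0063, 0.1938]
tool_rot: [3.132, -0.247, -0.004]
wrist_force: [0.5, 0.4, -1.6]
gripper_width: 0.0164
gripper_force: 97.9
time: 6.12
tool_pos: [0.5221, 0.0093, 0.1948]
tool_rot: [-3.141, 0.07, 0.002]
wrist_force: [0.4, -1.2, -1.5]
gripper_width: 0.0162
gripper_force: 97.8
```

View pics/w2.png

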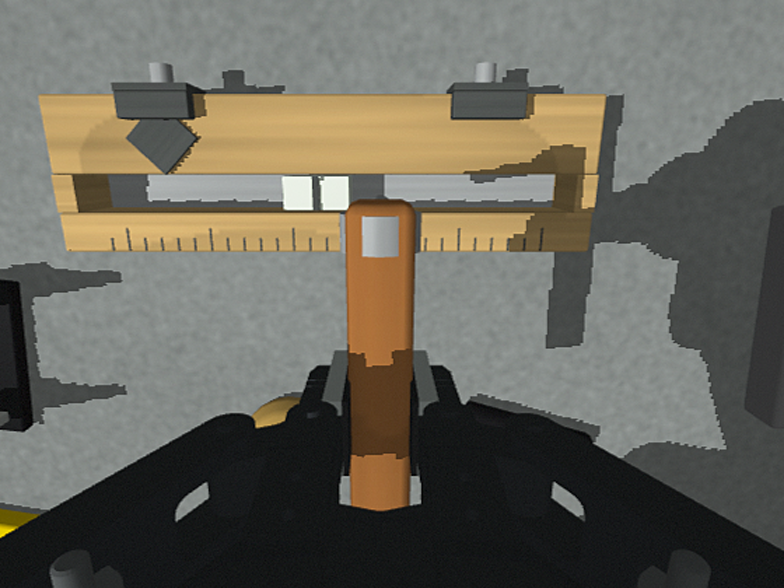

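w2 shows the trough running straight across the picture, with the pointed tip at (166,173), the rib at (317,195) and the block's -y end at (349,193). The slot edges are at rows 175 and 212, and the leg cap is at (381,237).

```bash
python3 - <<'E'
from h import *
from plant import monitor
from scipy.spatial.transform import Rotation as Rn
s=monitor.read_state();R=Rn.from_rotvec(s["tool_rot"]).as_matrix();t=s["tool_pos"];print(t,R[:,0],R[:,1])
c=vision.calibration("wrist")
P={}
for n,p,z in [("rib",(316.5,195),.047),("tip",(166,173),.053),("stop-y",(349,193),.0445),("slot top",(400,174.5),.05),("slot bot",(400,211.5),.05),("slotTopL",(80,174.5),.05),("slotTopR",(550,173.5),.05),("cap",(381,237),.215)]:
    P[n]=plane(c,np.array(p)/1.4,z);print(n,P[n],"tool",R.T@(P[n]-t)*1000)
E
```

```text
[0.5221 0.0092 0.195 ] [ 0.999  -0.0444 -0.0007] [-0.0444 -0.999  -0.0002]
rib [0.5747 0.0448 0.047 ] tool [ 51.0155 -37.834  147.9262]
tip [0.5913 0.1298 0.053 ] tool [  63.8342 -123.4983  141.9333]
stop-y [0.5748 0.0255 0.0445] tool [ 52.0408 -18.5604 150.4218]
slot top [ 0.5844 -0.0053  0.05  ] tool [ 62.9136  11.7803 144.9085]
slot bot [ 0.563  -0.0046  0.05  ] tool [ 41.5477  12.03   144.9234]
slotTopL [0.5927 0.1815 0.05  ] tool [  62.9518 -175.2205  144.9436]
slotTopR [ 0.581  -0.0928  0.05  ] tool [ 63.4607  99.3168 144.8917]
cap [0.573  0.0067 0.215 ] tool [ 50.926    0.2978 -20.081 ]
```

```bash
python3 -m inch '[[1,0,12,0,0,0],[0,0,16,0,0,0],[0,0,16,0,0,0],[0,0,16,0,0,0],[0,0,12,0,0,0],[0,0,8,0,0,0],[0,0,0,0,0,0],[0,0,0,0,0,0]]'
python3 -m inch '[[0,-5,0,0,0,0],[0,-5,0,0,0,0],[0,-4,0,0,0,0],[0,-4,0,0,0,0],[0,-4,0,0,0,0],[0,-4,0,0,0,0],[0,-4,0,0,0,0],[0,0,0,0,0,0],[0,0,0,0,0,0]]'
python3 - <<'E'
from plant import vision
import cv2
cv2.imwrite("pics/w3.png",cv2.resize(vision.camera("wrist"),(784,588),interpolation=cv2.INTER_CUBIC))
E
```

```text
time: 6.83
tool_pos: [0.5234, 0.0089, 0.1154]
tool_rot: [-3.141, 0.069, 0.0]
wrist_force: [-0.4, 0.6, -1.2]
gripper_width: 0.0164
gripper_force: 97.8
time: 7.58
tool_pos: [0.525, 0.0385, 0.1159]
tool_rot: [3.139, -0.068, 0.002]
wrist_force: [-0.9, -4.2, 1.1]
gripper_width: 0.0167
gripper_force: 98.1
```

View pics/w3.png

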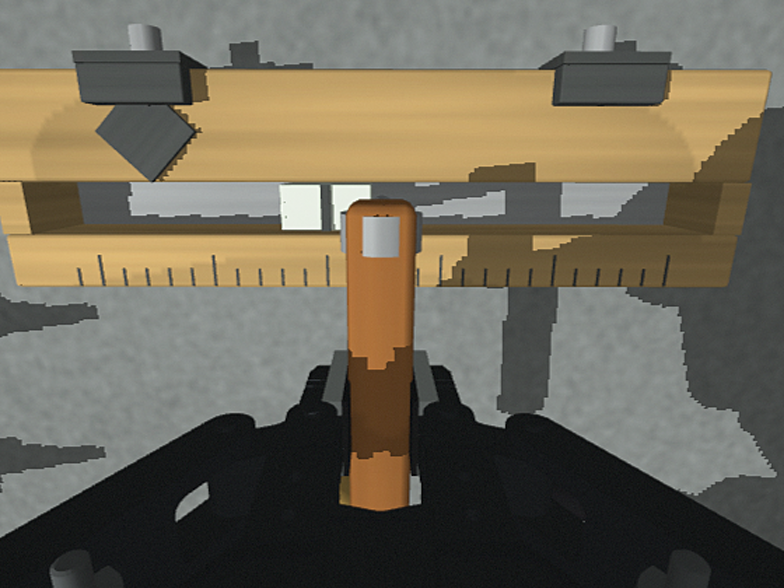

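w3 shows the leg in the slot, pushing on the block. The rib is at (326,207) and the tip at (152,180). I'll write an automatic measure for the gap between them.

```bash
cat > meas.py <<'E'
from h import *
from plant import monitor
from scipy.spatial.transform import Rotation as Rn
import sys
s=monitor.read_state();c=vision.calibration("wrist");im=vision.camera("wrist")
R=Rn.from_rotvec(s["tool_rot"]).as_matrix();t=s["tool_pos"]
S=5;b=cv2.resize(im,None,fx=S,fy=S,interpolation=cv2.INTER_CUBIC)
hsv=cv2.cvtColor(b,cv2.COLOR_BGR2HSV)
up=lambda u:(np.array(u)+.5)/S-.5
w=((b.min(2)>195)).astype(np.uint8);w[:120*S]=0;w[175*S:]=0;w[:,:60*S]=0;w[:,330*S:]=0
n,l,st,ce=cv2.connectedComponentsWithStats(w)
ok=sorted([k for k in range(1,n) if st[k,4]>80*S*S and st[k,0]/S<300],key=lambda k:st[k,0])
bx=[st[k,:4]/S for k in ok];print("white boxes",np.array(bx))
A,B=ok[0],ok[1]
row=(st[A,1]+st[A,3]//2)
gl=(st[A,0]+st[A,2]);gr=st[B,0];rib=up(((gl+gr)/2,row))
# tongue: dark, unsaturated, largest component in upper left; tip = lowest pixel
d=((hsv[...,1]<70)&(b.max(2)<85)).astype(np.uint8);d[:60*S]=0;d[140*S:]=0;d[:,:20*S]=0;d[:,170*S:]=0
# cut at slot edge: stop where shadow/slot begins
n,l,st,ce=cv2.connectedComponentsWithStats(d[:131*S]);k=1+np.argmax(st[1:,4])
ys,xs=np.where(l==k);m=ys.max();tip=up((xs[ys>=m-4].mean(),m));print("rib",rib,"tip",tip,"dark box",st[k,:4]/S)
r=plane(c,rib,.047)
for z in(.050,.055):
    p=plane(c,tip,z);print("z",z,"rib",r,"tip",p,"tip-rib along push mm",-(R.T@(p-r))[1]*1000)
cv2.imwrite("pics/last.png",im)
E
python3 meas.py
```

```text
white boxes [[199.6 132.2  29.8  31.8]
 [237.6 132.2  27.   31.6]]
rib [233.1 147.6] tip [108.12 129.4 ] dark box [56.2 60.  84.  70. ]
z 0.05 rib [0.5768 0.0593 0.047 ] tip [0.5908 0.1316 0.05  ] tip-rib along push mm 72.86048213226736
z 0.055 rib [0.5768 0.0593 0.047 ] tip [0.5909 0.1292 0.055 ] tip-rib along push mm 70.4618076064625
```

```bash
python3 -m inch '[[0,-5,0,0,0,0],[0,-5,0,0,0,0],[0,-5,0,0,0,0],[0,-5,0,0,0,0],[0,-5,0,0,0,0],[0,-5,0,0,0,0],[0,-5,0,0,0,0],[0,-5,0,0,0,0],[0,-5,0,0,0,0],[0,-5,0,0,0,0],[0,-5,0,0,0,0],[0,0,0,0,0,0]]'; python3 meas.py
```

```text
time: 8.68
tool_pos: [0.5272, 0.0939, 0.1157]
tool_rot: [3.14, -0.068, 0.001]
wrist_force: [-0.1, -4.9, 1.7]
gripper_width: 0.0162
gripper_force: 98.2
white boxes [[199.4 132.   30.4  31.8]
 [238.6 132.2  26.2  31.6]]
rib [233.8 147.4] tip [167.7284  74.    ] dark box [161.   60.    9.   14.6]
z 0.05 rib [0.5792 0.1143 0.047 ] tip [0.6217 0.1482 0.05  ] tip-rib along push mm 35.652777424057135
z 0.055 rib [0.5792 0.1143 0.047 ] tip [0.6211 0.1467 0.055 ] tip-rib along push mm 34.19365166643725
```

```bash
sed -i 's/d\[:,170\*S:\]=0/d[:,230*S:]=0/' meas.py; python3 -m inch '[[0,-4,0,0,0,0],[0,-4,0,0,0,0],[0,-3,0,0,0,0],[0,0,0,0,0,0],[0,0,0,0,0,0]]'; python3 meas.py;  python3 - <<'E'
import cv2
cv2.imwrite("pics/l4.png",cv2.resize(cv2.imread("pics/last.png")[70:190,130:290],(800,600),interpolation=cv2.INTER_CUBIC))
E
```

```text
time: 9.15
tool_pos: [0.5276, 0.1044, 0.1155]
tool_rot: [3.141, -0.069, 0.0]
wrist_force: [-0.3, -5.1, 0.8]
gripper_width: 0.0164
gripper_force: 98.2
white boxes [[199.2 131.4  30.2  32. ]
 [237.6 131.4  27.   32. ]]
rib [233.1 147. ] tip [216.2525 129.8   ] dark box [185.6  75.2  44.4  55.2]
z 0.05 rib [0.5798 0.1252 0.047 ] tip [0.5904 0.134  0.05  ] tip-rib along push mm 9.246695083376311
z 0.055 rib [0.5798 0.1252 0.047 ] tip [0.5905 0.1332 0.055 ] tip-rib along push mm 8.43663038212235
```

View pics/l4.png

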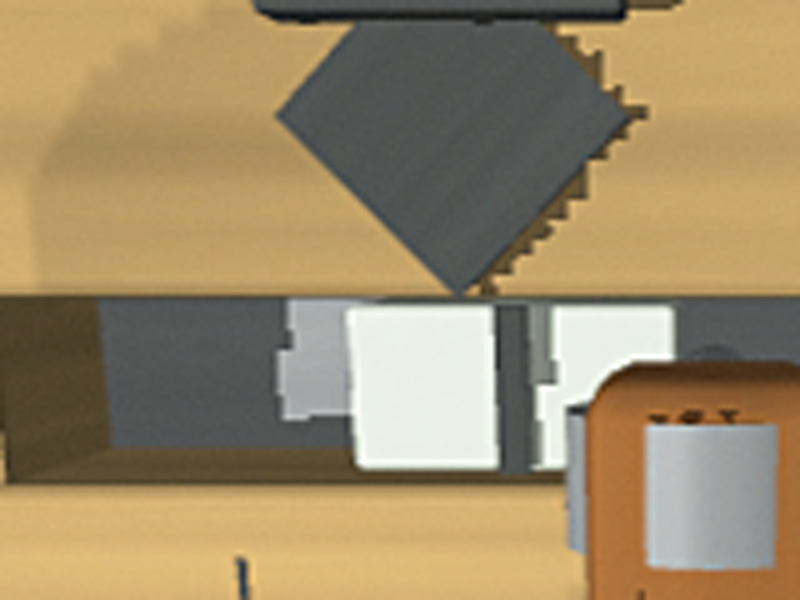

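l4 shows the tip at crop (460,295), which is (222,129) in the full picture, and the rib centred at crop (515,390), which is (233,148). The automatic tip was pulled off by the dark slot edge, so I'll use the read pixel.

```bash
python3 - <<'E'
from h import *
c=vision.calibration("wrist")
r=plane(c,(232.8,148),.047);u=np.array([.0444,.999,0])
for z in(.05,.053,.056):
    p=plane(c,(221.6,128.8),z);print(r,p,(p-r)@u*1000)
E
```

```text
[0.5792 0.1255 0.047 ] [0.5908 0.1308 0.05  ] 5.888006124558183
[0.5792 0.1255 0.047 ] [0.5909 0.1304 0.053 ] 5.450090909152298
[0.5792 0.1255 0.047 ] [0.5909 0.13   0.056 ] 5.01217569374638
```

```bash
python3 -m inch '[[0,-2,0,0,0,0],[0,-2,0,0,0,0],[0,0,0,0,0,0],[0,0,0,0,0,0]]'; python3 - <<'E'
from h import *
import json
c=vision.calibration("wrist");im=vision.camera("wrist")
json.dump({k:np.array(v).tolist() for k,v in c.items()},open("c5.json","w"))
cv2.imwrite("pics/l5.png",cv2.resize(im[110:170,190:270],(800,600),interpolation=cv2.INTER_CUBIC))
E
```

```text
time: 9.53
tool_pos: [0.5278, 0.1084, 0.1154]
tool_rot: [3.14, -0.069, 0.0]
wrist_force: [-0.5, -5.7, 2.5]
gripper_width: 0.0165
gripper_force: 98.3
```

View pics/l5.png

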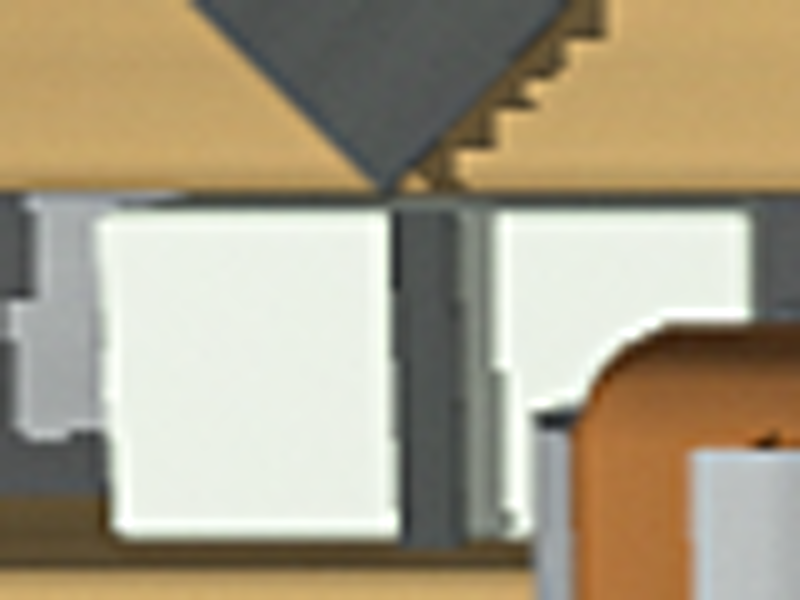

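l5 shows the rib centred at crop (424,215) and the tip at (387,187).

```bash
python3 - <<'E'
from h import *
import json
c=json.load(open("c5.json"));f=lambda x,y:(190+(x+.5)/10-.5,110+(y+.5)/10-.5);u=np.array([.0444,.999,0])
for zr in(.047,.0495):
  for z in(.05,.053,.056):
    r1=plane(c,f(424.5,215),zr);r2=plane(c,f(431,375),zr);p=plane(c,f(387,187),z);print(zr,z,(p-r1)@u*1000,(p-r2)@u*1000)
l,rr=plane(c,f(399,375),.0485),plane(c,f(463,375),.0485);print((l-rr)@u)
E
```

```text
0.047 0.05 1.8031494181429635 1.8995126779801772
0.047 0.053 1.424579153030238 1.5209424128674516
0.047 0.056 1.0460088879175355 1.142372147754749
0.0495 0.05 2.091715788729173 2.1868905253307003
0.0495 0.053 1.7131455236164472 1.8083202602179749
0.0495 0.056 1.3345752585037447 1.4297499951052726
0.0038395624659440636
```

```bash
python3 -m inch '[[0,-0.9,0,0,0,0],[0,0,0,0,0,0],[0,0,0,0,0,0],[0,3,0,0,0,0],[0,3,0,0,0,0],[0,0,0,0,0,0]]'
python3 -m inch '[[0,0,-10,0,0,0],[0,0,-18,0,0,0],[0,0,-18,0,0,0],[0,0,-18,0,0,0],[0,0,-12,0,0,0],[0,0,-4,0,0,0],[0,-10,0,0,0,0],[0,-10,0,0,0,0],[0,-8,0,0,0,0],[0,-3,0,0,0,0],[0,0,0,0,0,0],[0,0,0,0,0,0]]'
python3 - <<'E'
from h import *
import json
c=vision.calibration("wrist");im=vision.camera("wrist")
json.dump({k:np.array(v).tolist() for k,v in c.items()},open("c6.json","w"))
cv2.imwrite("pics/l6.png",cv2.resize(im[100:160,230:310],(800,600),interpolation=cv2.INTER_CUBIC))
E
```

```text
time: 10.08
tool_pos: [0.5271, 0.1035, 0.115]
tool_rot: [-3.14, 0.069, 0.002]
wrist_force: [-0.3, -0.1, -1.9]
gripper_width: 0.0166
gripper_force: 97.8
time: 11.08
tool_pos: [0.5286, 0.1349, 0.1948]
tool_rot: [3.141, -0.067, -0.002]
wrist_force: [-0.1, 0.0, -1.1]
gripper_width: 0.0162
gripper_force: 97.8
```

View pics/l6.png

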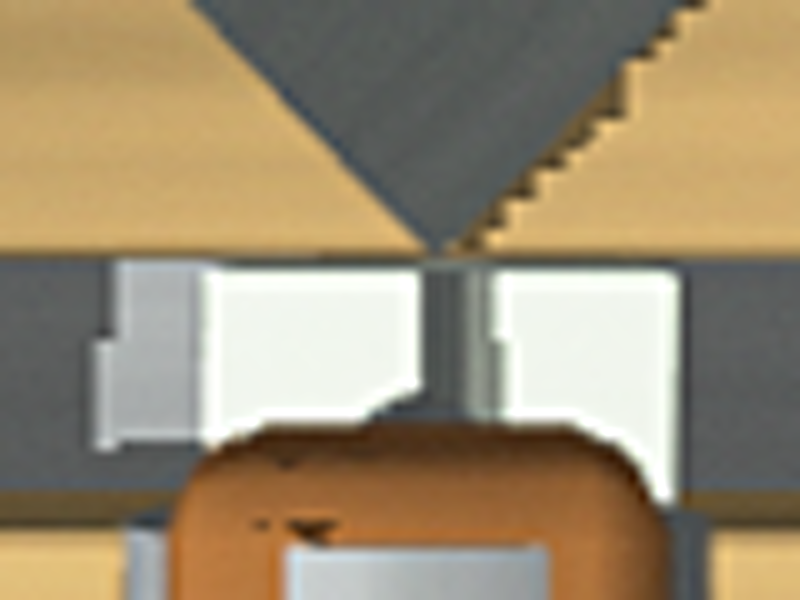

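l6 shows the block from crop x 203 to 682 with the rib centred at 442, and the tip at (432,250). At 12 px/mm the rib is about 0.8 mm short of the tip and not past it, so the stop is set. Next I'll hang the rod back.

```bash
python3 -m inch '[[0,0,0,0,0,3.2],[0,0,0,0,0,3.2],[-3,-8,0,0,0,0],[-8,-20,0,0,0,0],[-10,-24,0,0,0,0],[-10,-24,0,0,0,0],[-10,-24,0,0,0,0],[-10,-24,0,0,0,0],[-10,-24,0,0,0,0],[-7,-18,0,0,0,0],[-3,-10,0,0,0,0],[0,0,0,0,0,0]]'
python3 -m inch '[[0,0,0,0,0,0],[0,0,0,0,0,0]]'
python3 - <<'E'
from h import *
from plant import monitor
from scipy.spatial.transform import Rotation as Rn
s=monitor.read_state();R=Rn.from_rotvec(s["tool_rot"]);T=Rn.from_rotvec([3.132,-.243,0])
print((R.inv().apply(np.array([.4851,.3194,.112])-s["tool_pos"]))*1000,(R.inv()*T).as_rotvec(degrees=True))
c=vision.calibration("wrist");im=vision.camera("wrist");cv2.imwrite("pics/w7.png",cv2.resize(im,(784,588)))
E
```

```text
time: 12.13
tool_pos: [0.4852, 0.3211, 0.1951]
tool_rot: [-3.132, 0.238, 0.0]
wrist_force: [0.2, 0.2, -1.7]
gripper_width: 0.0163
gripper_force: 97.9
time: 12.3
tool_pos: [0.4862, 0.3185, 0.1952]
tool_rot: [3.132, -0.245, -0.0]
wrist_force: [-0.6, -0.9, -2.2]
gripper_width: 0.0161
gripper_force: 97.9
[-1.2233 -0.7254 83.2362] [ 0.0128  0.0046 -0.0556]
```

```bash
python3 -m inch '[[-1,-0.7,10,0,0,0],[0,0,16,0,0,0],[0,0,16,0,0,0],[0,0,14,0,0,0],[0,0,10,0,0,0],[0,0,6,0,0,0],[0,0,4,0,0,0],[0,0,3,0,0,0],[0,0,2,0,0,0],[0,0,1,0,0,0],[0,0,0,0,0,0],[0,0,0,0,0,0]]'
```

```text
time: 13.35
tool_pos: [0.4852, 0.3204, 0.1137]
tool_rot: [-3.132, 0.244, -0.001]
wrist_force: [-0.8, 0.1, -0.7]
gripper_width: 0.0161
gripper_force: 97.9
```

```bash
python3 -m inch '[[0,0,0.7,0,0,0],[0,0,0.5,0,0,0],[0,0,0,0,0,0],[0,0,0,0,0,0]]'
python3 -m inch '[[0,0,0,0,0,0],[0,0,0,0,0,0],[0,0,0,0,0,0],[0,0,0,0,0,0],[0,0,0,0,0,0],[0,0,0,0,0,0]]' 50 20
python3 -m inch '[[0,0,-6,0,0,0],[0,0,-14,0,0,0],[0,0,-18,0,0,0],[0,0,-18,0,0,0],[0,0,-18,0,0,0],[0,0,-18,0,0,0],[0,0,-18,0,0,0],[0,0,-12,0,0,0],[0,0,0,0,0,0],[0,0,0,0,0,0]]'
python3 - <<'E'
from h import *
z=lambda im,x,y,w,h,W,H:cv2.resize(im[y:y+h,x:x+w],(W,H),interpolation=cv2.INTER_CUBIC)
a,b,w=(vision.camera(n) for n in("scene","side","wrist"))
cv2.imwrite("pics/f.png",np.vstack([np.hstack([z(a,380,245,120,90,400,300),z(b,130,245,120,135,400,300)]),np.hstack([z(w,0,0,560,420,400,300),z(a,0,60,560,360,400,300)])]))
E
```

```text
time: 13.68
tool_pos: [0.485, 0.3203, 0.1122]
tool_rot: [-3.132, 0.244, -0.0]
wrist_force: [0.0, -0.6, -1.1]
gripper_width: 0.0166
gripper_force: 98.0
time: 14.18
tool_pos: [0.485, 0.3203, 0.1122]
tool_rot: [-3.132, 0.244, -0.0]
wrist_force: [0.0, 1.0, -0.1]
gripper_width: 0.05
gripper_force: 0.0
time: 15.02
tool_pos: [0.485, 0.3203, 0.2345]
tool_rot: [-3.132, 0.244, -0.001]
wrist_force: [0.3, -0.3, -0.9]
gripper_width: 0.0499
gripper_force: 0.0
```

View pics/f.png

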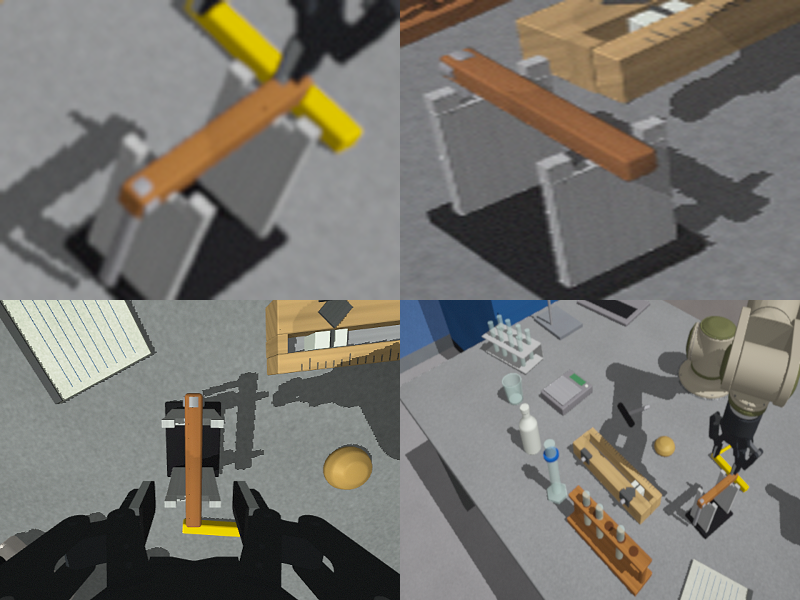

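The final pictures show the rod level in both notches (wrist tile, handle from (194,400) to (192,525)) and the rib at the tip (336,328). Everything else is where it was and the gripper is clear.

```bash
python3 -c "
from plant import ctrl
print(ctrl.job_done())"
```

```text
the job is handed in; nothing more can be done
None
```

I pushed the stop with the rod until its rib was in line with the pointed clip's tip (about 0.8 mm short of it, not past), hung the rod back level in both holder notches, disturbed nothing else that I could see, and handed the job in at about 15 s.

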